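# Lay out the roll turner's issue board

## Robot

A 6-joint arm with a two-finger parallel gripper is mounted at the origin on the work surface. World frame = base frame: x ahead of the robot, y to its left, z up, the work surface at z = 0. Lengths are in mm, angles in rad, forces in N, time in s.
With the tool pointing down it reaches from about 400 to 825 mm from the base axis. Payload 7 kg.
Tool frame: the origin (TCP) lies at the very end of the fingers, on their centre line; the grasp point (between the pads) lies behind it (env.grasp_offset is the z of the grasp point in the tool frame, in mm); z points along the fingers, y is the line along which they close (so a half turn about z gives the same grasp; the last joint's range is limited). The gripper opens to 88 mm and grips with 3 to 60 N. Pads are 19 mm wide; open, the fingers measure 130 mm over their backs; the gripper's body (78 mm by 193 mm) begins 47 mm behind the grasp point.
Start: joints at [1.585, 0.359, 0.012, 0, -1.224, -0.288], TCP at [182.524, 649.831, 226.561] pointing down, gripper open.
Joint ranges: [-3.07, 3.07], [-1.43, 2.12], [-1.02, 1.25], [-3.03, 1.67], [-3.05, -0], [-3.03, 3.03]. Speed limits (rad/s): [2.39, 2.39, 3.01, 3.14, 3.14, 3.14].

## Interface

Orientations are given as a unit quaternion [x, y, z, w].
In Python, from workcell import env, viewer gives the robot as it stands.
- The arm moves only by the tool step_arm, never from a script. Its argument "targets" is one flat list of numbers, 6 for each row, row after row: the shift along the world's x, y, z scaled (see below), then the turn, a rotation vector about the world's x, y, z scaled (see below). In form: [tx, ty, tz, wx, wy, wz, tx, ty, tz, wx, wy, wz, ...]. A call has exactly 10 rows; each row is the pose to reach, as a shift and turn from the pose commanded when the call began; what a row does not reach only later rows make up. The controller multiplies each number of a shift by 0.8 m and each number of a turn by pi/2 rad. A row lasts 1/8 s, in which the tool goes at most 62.5 mm and 10.7 degrees, less where a joint would pass 70% of its speed; a pose out of reach is approached as far as the arm can. A call with a number of a shift or a turn outside -1 to 1 is refused whole. A call with a gripper value outside its range is refused whole. "hand" is the opening, from 0 (shut) to 1 (fully open), set as the call begins (left out, the last holds). The fingers move at their own pace and stop on an object; "newtons" is the grip in N (left out, the last holds). Time passes only in rows, so rows that repeat a pose let the fingers close, or fill a call up. It gives the time, the measured TCP pose, the force, the opening and the grip force at its end, in the units of the state.
- env.state(): the state, without advancing time (a new reading comes with each control period).
- viewer.snapshot(name): name is "side" or "top"; returns a dict with "color" (420x560x3 uint8, blue, green, red), "camera_matrix" (3x3 intrinsics, pixels), "R" (3x3) and "t" (3): a world point X has camera coordinates R X + t. Camera axes: x right, y down, z forward; pixel columns grow to the right and rows downward; lengths in mm; the calibration is good to about 2 mm. A picture is of the moment at which its call begins. There is no depth.
- env.close_job(): hands the job in; it is judged then, once.
The state is a dict: "clock": time; "q": joint angles; "dq": joint speeds; "tau": joint torques, N m; "tcp_pos": TCP position; "tcp_rot": TCP orientation; "force": force on the tool from outside, world axes, zero at the start; "torque": the same for the moment, N m; "grip_width": opening from 0.0 (shut) to 1.0 (fully open); "finger_force": force on a finger pad.
Only numpy, scipy, OpenCV 4.12 (cv2) and the standard library are available. Lean on these libraries where they do the work, as an engineer would, in place of code of your own. Each camera call takes 0.05 s, during which the arm holds its last target. There are 200 camera calls.

## Task

Lay the roll turner's kit out on the dark wooden issue board, everything flat and straight with the board: the blued profile gauge in the middle of the oblong pad with its rounded profile end to the back, the large lathe dog left of it and the small dog right of it with their rings in the middle of the round pads and their tails to the back, the brass centre finder behind the gauge with its hub in the middle of the third round pad and its blade to the back, and the red tally on top of the gauge, in the middle. Left, right and back are as seen from the robot, which stands at the board's brass-edged front. Set the gauge down gently, do not drop it, and leave the oil can, the V-block and the wooden case where they are.

Things in the scene. Friction and masses are not known exactly. Their poses are not given: they have to be found in the camera images.
- gauge: Blued (dark blue) steel profile gauge, a flat plate 110 long x 44 wide x 8 mm thick, 0.27 kg. Origin: centre of the underside. +x runs along it to the rounded profile end (half-round nose, 33 mm wide), -x to the square end with a black hanging hole; y across the 44 mm width (parallel sides from x = -55 to 29 mm); z up. Starts flat, right way up, on a 3 mm cork mat.
- dog_large: Large steel lathe dog lying flat, 14 mm thick, 0.24 kg: a ring 54 mm outside, 32 mm inside, a 15 mm wide straight tail on one side, a dark square-head screw on the other. Origin: centre of the ring, underside. +x points along the tail, to x = 66 mm; screw head to x = -51 mm; z up. Easily held across the ring along y. Starts flat, right way up, on a 3 mm cork mat.
- dog_small: Small steel lathe dog, like the large one, 12 mm thick, 0.11 kg: ring 38 mm outside, 22 mm inside, tail 11 mm wide. Origin: centre of the ring, underside. +x points along the tail, to x = 48 mm; screw head to x = -39 mm; z up. Easily held across the ring along y. Starts flat, right way up, on a 3 mm cork mat.
- finder: Brass centre finder lying flat, 0.16 kg: hub block 36 (x) x 24 (y) x 14 mm high, a round nut on it to 22 mm; two brass jaws 12 mm high spread as a V towards -x (to x = -50, y = +/-37 mm); steel blade 16 mm wide, 5 to 8 mm up, towards +x to x = 60 mm. Origin: centre of the hub, underside. +x along the blade; z up. Held across the hub along y. Starts flat, right way up, on a 3 mm cork mat.
- tally: Red enamelled tool tally, a round disc 34 mm in diameter and 6 mm thick, 35 g. Origin: centre of the underside; z up. It goes flat on top of the gauge, in the middle (over the gauge's origin, 8 mm above the gauge's underside). Starts flat, right way up, on a 3 mm cork mat.
- board: Fixed dark wooden issue board 280 (x) x 270 (y) x 12 mm. Origin: centre of the underside, top 12 mm above. +x to its back edge (away from the robot), +y to its left seen from the robot; brass strip along the front (-x) edge. Green pads, level with the top: oblong 118 (x) x 56 mm centred at (-60, 0) mm; round, 64 mm diameter, at (-60, 95) left, (-60, -95) right, (65, 0) behind.
- oiler: Green bench oil can, round, 68 mm in diameter, 118 mm to the tip of its spout, 0.3 kg, standing loose beyond the board and mat; not to be disturbed. Origin: centre of the underside.
- vblock: Steel V-block 50 x 60 mm carrying a dark round test bar 26 mm in diameter and 90 mm long (along x), 60 mm high overall, 0.95 kg, one piece, standing loose; not to be disturbed. Origin: centre of the underside.
- case: Closed wooden micrometer case 70 (x) x 130 (y) x 32 mm with brass fittings, 0.5 kg, standing loose; not to be disturbed. Origin: centre of the underside.
Not all that is in view belongs to the job. Leave any pink look-alike of the dog_small alone. Of the things that look like the finder, the smaller one is meant.

How it is judged (in metres and radians):
At the end, for the whole second after the job is handed in: All flat, released, at rest on the board: gauge within 12 mm each way and 0.2 rad of its pad, profile end back; large dog left, small dog right, finder behind, each within 15 mm each way and 0.26 rad, tails and blade back; tally on the gauge within 12 mm along, 10 mm across of its middle (x of gauge in the frame of board between -0.072 and -0.048 m and y of gauge in the frame of board between -0.012 and 0.012 m and z of gauge in the frame of board between 0.008 and 0.016 m and angle between the x axis of gauge and the x axis of board, either way round below 0.2 rad and x of board in the frame of gauge above 0 m and x of dog_large in the frame of board between -0.075 and -0.045 m and y of dog_large in the frame of board between 0.08 and 0.11 m and z of dog_large in the frame of board between 0.008 and 0.016 m and angle between the x axis of each of dog_large, dog_small, finder and the x axis of board, either way round below 0.26 rad and x of board in the frame of dog_large above 0 m and x of dog_small in the frame of board between -0.075 and -0.045 m and y of dog_small in the frame of board between -0.11 and -0.08 m and z of dog_small in the frame of board between 0.008 and 0.016 m and x of board in the frame of dog_small above 0 m and x of finder in the frame of board between 0.05 and 0.08 m and y of finder in the frame of board between -0.015 and 0.015 m and z of finder in the frame of board between 0.008 and 0.016 m and x of board in the frame of finder below 0 m and x of tally in the frame of gauge between -0.012 and 0.012 m and y of tally in the frame of gauge between -0.01 and 0.01 m and z of tally in the frame of gauge between 0.005 and 0.011 m and linear speed of each of gauge, dog_large, dog_small, finder, tally below 0.02 m/s and angular speed of each of gauge, dog_large, dog_small, finder, tally below 0.15 rad/s and angle between each of gauge, dog_large, dog_small, finder, tally's own z axis and vertical below 0.1 rad); the robot touches nothing.
It fails at once if the oil can is pushed more than 15 mm or tipped (distance of oiler from where it was at the start of the episode above 0.015 m or angle between oiler's own z axis and vertical above 0.2 rad).
It fails at once if the V-block is pushed more than 15 mm or tipped (distance of vblock from where it was at the start of the episode above 0.015 m or angle between vblock's own z axis and vertical above 0.2 rad).
It fails at once if the wooden case is pushed more than 15 mm or tipped (distance of case from where it was at the start of the episode above 0.015 m or angle between case's own z axis and vertical above 0.2 rad).
It fails at once if the gauge is dropped or slammed onto the board (faster than 0.6 m/s within 30 mm of the board's top) (horizontal distance between gauge and board below 0.16 m and height (world z) of gauge below 0.042 m and linear speed of gauge above 0.6 m/s).
It also fails if it takes over 144 s, if anything falls off the work surface, if the arm or the gripper's body presses on something with over 40 N, if the wrist force passes 120 N, or if a joint passes its speed limit or range.

## Working session

There is one attempt and no reset: what is moved stays moved. The work goes in short steps, Python scripts to look and compute and a tool call to move; the robot and the scene stay as the last step left them, time stands still between calls to the robot, and variables do not carry over. Pictures are saved under pics/ and viewed, at most 14 in all, crops included, and the job is handed in when it is done.

Besides the shell and the picture viewer there is one more tool, called as name(argument=value, ...) on one line, values as JSON. step_arm: Moves the arm, as the interface text tells. Its arguments: {"type":"object","properties":{"targets":{"type":"array"},"hand":{"type":"number"},"newtons":{"type":"number"}},"required":["targets"]}

```bash
mkdir -p pics; python3 - <<'E'
from workcell import env, viewer
import cv2,pickle
d={}
for n in("top","side"):
    s=viewer.snapshot(n); d[n]=s; cv2.imwrite(f"pics/{n}0.png",cv2.resize(s["color"],(800,600),interpolation=cv2.INTER_CUBIC))
pickle.dump(d,open("s0.pkl","wb"))
print(env.state(),env.grasp_offset)
for n in d: print(d[n]["camera_matrix"],d[n]["R"],d[n]["t"])
E
```

```text
{'clock': 0.1, 'q': array([ 1.58512515e+00,  3.59314106e-01,  1.11190460e-02, -2.64775801e-04,
       -1.22410216e+00, -2.88084680e-01]), 'dq': array([-0.00083172,  0.00029697,  0.00301777,  0.00171803,  0.00076874,
       -0.00018601]), 'tau': array([-1.83601682e-03, -5.84164846e+01,  2.93755013e+01,  7.01574907e+00,
        1.01537336e-02, -4.51062726e-05]), 'tcp_pos': array([182.41951399, 649.4170656 , 225.71133214]), 'tcp_rot': array([ 9.90640395e-01, -1.36495530e-01, -1.00163297e-05,  7.60633351e-04]), 'force': array([-0.47885282, -0.04760605,  0.019727  ]), 'torque': array([ 0.03377082, -0.00913712, -0.05538304]), 'finger_force': 0.0, 'grip_width': 1.0011179742299254} -18.8
[[438.92894619   0.         282.29580044]
 [  0.         438.92894619 213.17615331]
 [  0.           0.           1.        ]] [[-0.00725691 -0.99993386  0.00892251]
 [-0.99391958  0.00623232 -0.10993193]
 [ 0.10986905 -0.00966603 -0.99389907]] [  27.7947168   515.04172812 1358.65756626]
[[421.06912224   0.         279.30333084]
 [  0.         421.06912224 214.92784647]
 [  0.           0.           1.        ]] [[ 0.97890565 -0.2031425   0.02183702]
 [-0.11123379 -0.61954363 -0.77704101]
 [ 0.17137904  0.75822082 -0.62907107]] [-497.00967122  127.48495827  963.62492423]
```

View pics/top0.png

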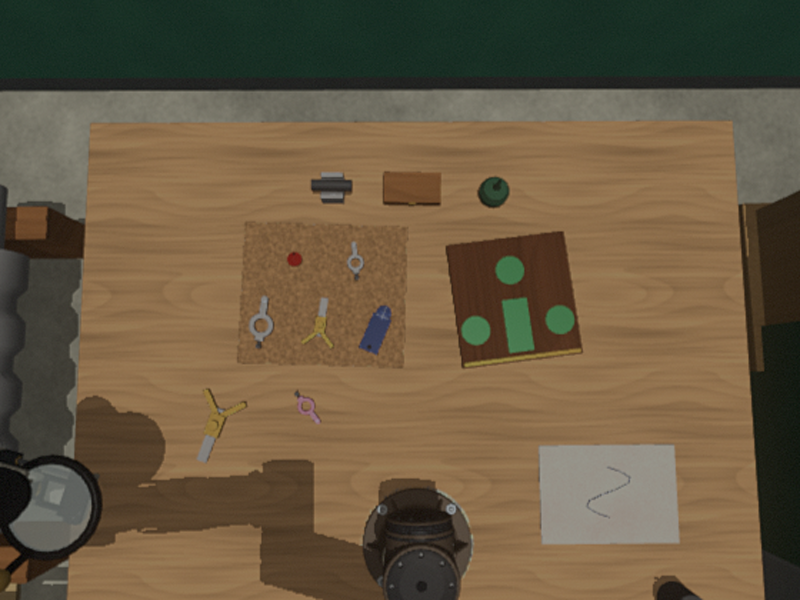

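View pics/side0.png

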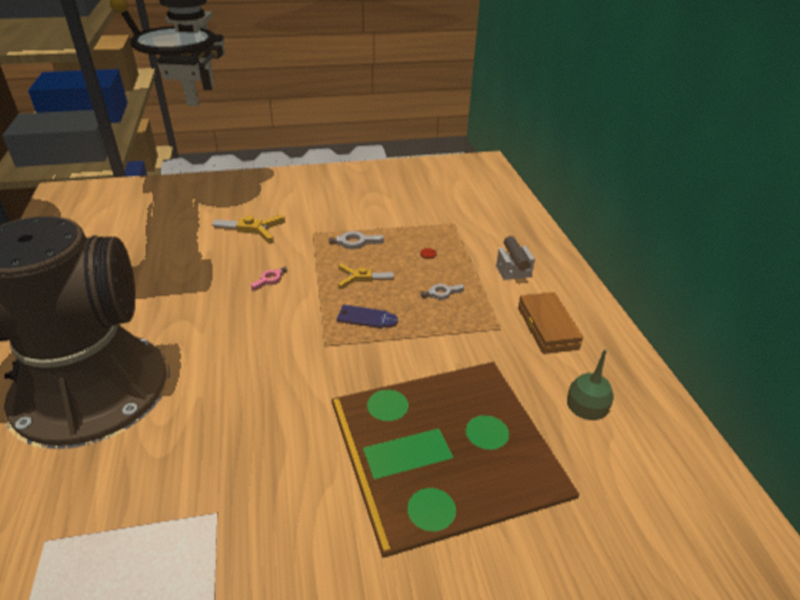

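```bash
cat > h.py <<'E'
import numpy as np,cv2,pickle
def ray(s,u,v,z):
    K,R,t=s["camera_matrix"],np.array(s["R"]),np.array(s["t"])
    d=R.T@np.linalg.inv(K)@[u,v,1]; c=-R.T@t
    return c+d*(z-c[2])/d[2]
def proj(s,P):
    p=s["camera_matrix"]@(np.array(s["R"])@np.array(P,float)+s["t"]); return p[:2]/p[2]
def crop(s,u,v,w,h,k,name):
    im=cv2.resize(s["color"][v:v+h,u:u+w],None,fx=k,fy=k,interpolation=cv2.INTER_CUBIC)
    for i in range(0,w,10): cv2.line(im,(i*k,0),(i*k,6 if i%50 else 14),(255,255,255),1); i%20 or cv2.putText(im,str(u+i),(i*k,24),0,.4,(255,255,255),1)
    for i in range(0,h,10): cv2.line(im,(0,i*k),(6,i*k),(255,255,255),1); i%20 or cv2.putText(im,str(v+i),(8,i*k+4),0,.4,(255,255,255),1)
    cv2.imwrite(f"pics/{name}.png",im)
E
python3 - <<'E'
from h import *
d=pickle.load(open("s0.pkl","rb"))
crop(d["top"],165,153,125,100,6,"tmat"); crop(d["top"],305,158,110,100,6,"tboard"); crop(d["side"],215,150,140,95,5,"smat")
E
```

```text
(no output)
```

View pics/tmat.png

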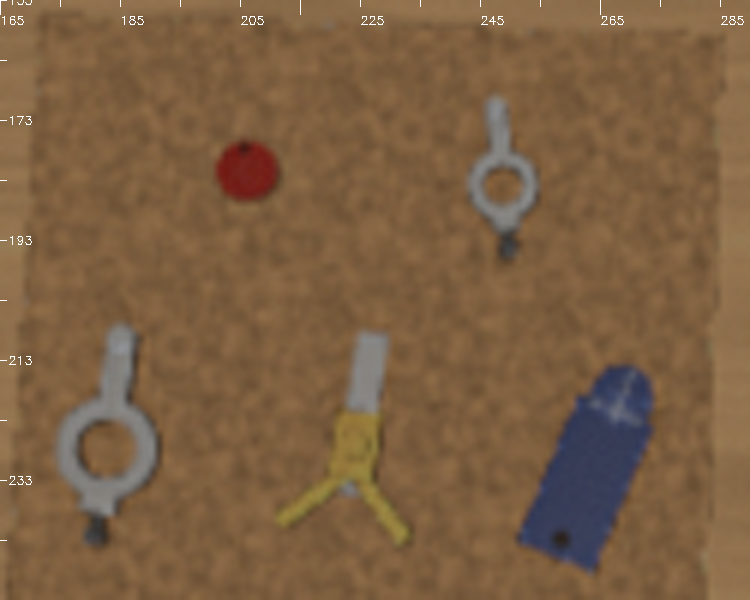

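View pics/tboard.png

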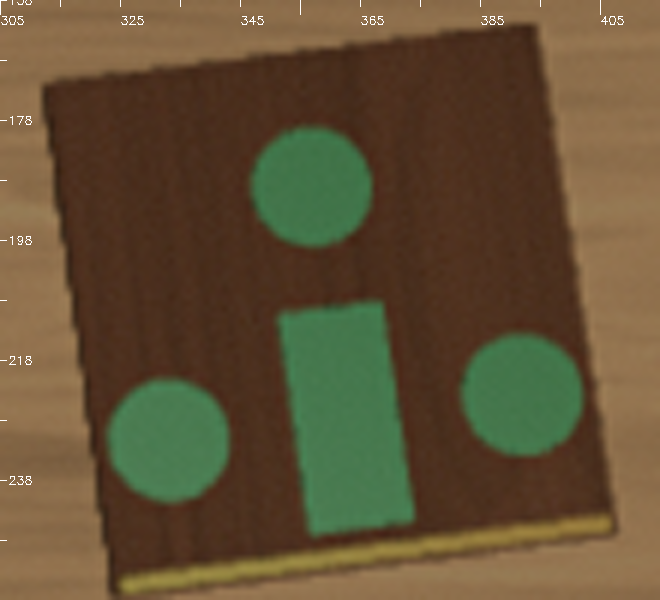

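View pics/smat.png

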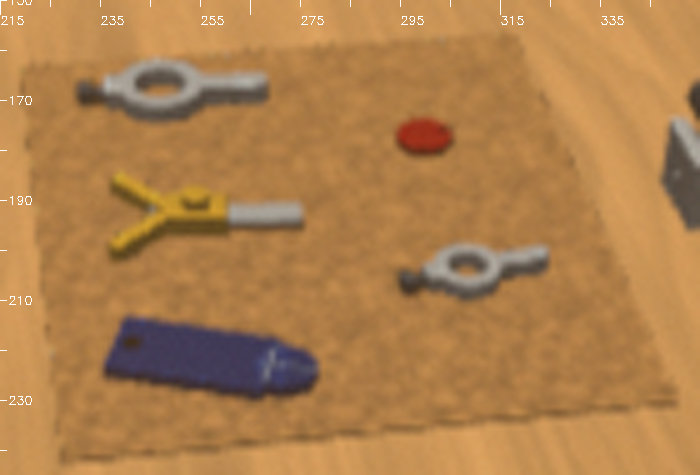

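```bash
python3 - <<'E'
from h import *
d=pickle.load(open("s0.pkl","rb"));T,S=d["top"],d["side"]
t=lambda x,y,z,o=(165,153):ray(T,o[0]+(x+.5)/6-.5,o[1]+(y+.5)/6-.5,z)[:2]
sd=lambda x,y,z:ray(S,215+(x+.5)/5-.5,150+(y+.5)/5-.5,z)[:2]
np.set_printoptions(precision=1,suppress=True)
def ang(a,b): v=a-b; return np.arctan2(v[1],v[0])
print("tally",t(247,170,9),sd(425,134,9))
a,b,c=t(496,97,15),t(503,185,15),t(508,258,10);print("ds",a,b,c,ang(a,c),sd(468,270,12),ang(sd(545,256,14),sd(402,280,9)),np.linalg.norm(a-b),np.linalg.norm(b-c))
a,b,c=t(122,325,17),t(107,449,17),t(95,545,10);print("dl",a,b,c,ang(a,c),sd(160,88,15),ang(sd(265,86,15),sd(85,92,10)),np.linalg.norm(a-b),np.linalg.norm(b-c))
a,b,c=t(374,333,11),t(356,443,20),(t(282,520,15)+t(403,538,15))/2;print("fi",a,b,c,ang(a,c),sd(195,193,25),ang(sd(302,215,10),(sd(120,180,15)+sd(115,250,15))/2),np.linalg.norm(a-b),np.linalg.norm(b-c))
p=[t(519,541,11),t(594,571,11),t(578,402,11),t(653,425,11),t(633,366,11)];print("ga",*p,ang(p[2]+p[3],p[0]+p[1]))
for n,cam in d.items():
  hsv=cv2.cvtColor(cam["color"],cv2.COLOR_BGR2HSV);U,V=np.meshgrid(np.arange(560),np.arange(420))
  for nm,lo,hi,z in (("blue",(110,80,40),(135,255,255),11),("green",(60,80,70),(85,255,255),12),("red",(0,150,60),(8,255,200),9)):
    m=cv2.inRange(hsv,lo,hi); k,l,st,ce=cv2.connectedComponentsWithStats(m)
    for i in range(1,k):
      if st[i,4]>60 and (n=="side" or st[i,1]>120):
        q=(l==i)
        pts=np.array([ray(cam,u,v,z)[:2] for u,v in zip(U[q],V[q])],np.float32);r=cv2.minAreaRect(pts)
        print(n,nm,ce[i],st[i,4],pts.mean(0),np.array(r[0]),np.array(r[1]),r[2])
o=(305,158);q=[t(*x,12,o) for x in((42,88),(536,24),(617,535),(112,598))];print("board",*q,sum(q)/4,ang(q[0]+q[1],q[2]+q[3]))
for n,pt in dict(vb=(332,187,50),case=(412,188,32),oil=(494,191,50)).items(): print(n,ray(T,pt[0]*.7,pt[1]*.7,pt[2]))
E
```

```text
tally [623.6 270.2] [626.  269.6]
ds [661.5 136.1] [613.5 132.3] [574.8 129.9] 0.07141071306575374 [615.9 130.5] 0.012159585333024452 48.10727593928438 38.82511765893004
dl [539.  334.2] [473.1 340.9] [422.8 347.9] -0.11762807847450164 [475. 338.] -0.17953625426033246 66.2809785817465 50.75073964105958
fi [534.6 201.2] [475.1 209.3] [430.1 216.7] -0.14668962948386374 [476.7 210.7] -0.11567367301108032 60.037250048760825 45.635094336622316
ga [423.3 123.9] [407.2  84.3] [497.   92.6] [484.4  52.7] [516.1  63.2] -0.3949840859377368
top blue [262. 233.] 293 [454.2  89.2] [453.6  89.4] [38.6 78.9] 66.58502197265625
top green [356.5 188.7] 280 [ 594.7 -215.4] [ 594.8 -214.7] [59.1 58. ] 43.86220169067383
top green [362.3 227.2] 613 [ 470.6 -230.7] [ 471.1 -230.5] [116.2  54.3] 7.077920913696289
top green [391.6 223.3] 286 [ 482.3 -324.8] [ 483.3 -324.8] [60.9 57.7] 89.61873626708984
top green [332.7 231. ] 292 [ 459.  -136.1] [ 458.9 -135.4] [60.7 57.4] 89.60932922363281
top red [205.6 181. ] 76 [623.3 270.7] [623.3 271. ] [29.1 26.2] 89.68375396728516
side blue [78.8 66.5] 418 [-158.4 13
[... 345 characters left out ...]
2 [1052.1  698.6] [1046.8  699.6] [214.1  61.4] 64.12931823730469
side green [423.1 154.3] 293 [1056.9  323.3] [1050.7  323.6] [207.9  78.3] 69.37964630126953
side green [272.8 284.3] 343 [ 463.8 -139.4] [ 463.4 -137.1] [58.2 53.1] 53.495731353759766
side green [340.6 302.4] 503 [ 595.8 -215.8] [ 596.4 -215.8] [56.4 60.4] 79.25037384033203
side green [285.1 317. ] 1170 [ 472.  -230.8] [ 472.4 -230. ] [115.2  52.6] 6.842717170715332
side green [301.6 356.1] 723 [ 483.  -324.7] [ 483.2 -323.9] [59.5 58.8] 77.56787109375
board [649.5 -71.5] [ 683.3 -339.5] [ 407.2 -372.8] [ 375.9 -104.4] [ 529. -222.] 0.11989025748194251
vb [776.4 180.9  50. ]
case [778.8   2.8  32. ]
oil [ 765.6 -179.1   50. ]
```

Top view shows the mat parts and board, and the side view agrees with the top to about 2–3 mm. Crop positions: gauge centre about (588,470) with nose up, large ring (107,449), small ring (503,185), finder hub (356,443) and tally (247,170). Board yaw is about 0.12. I'll start with the gauge.

step_arm(targets=[0.04,-0.07,-0.01,0,0,-0.01,0.08,-0.145,-0.02,0,0,-0.02,0.12,-0.22,-0.03,0,0,-0.03,0.155,-0.29,-0.05,0,0,-0.04,0.19,-0.36,-0.07,0,0,-0.05,0.225,-0.43,-0.09,0,0,-0.06,0.26,-0.505,-0.11,0,0,-0.07,0.3,-0.58,-0.12,0,0,-0.08,0.33,-0.65,-0.13,0,0,-0.08,0.354,-0.708,-0.13,0,0,-0.08], hand=1, newtons=40)

```text
clock: 1.35
tcp_pos: [458.7, 98.4, 123.1]
tcp_rot: [0.98, -0.198, -0.0, 0.0]
force: [0.9, 0.7, 0.9]
grip_width: 1.0
finger_force: 0.0
```

step_arm(targets=[0,0,0,0,0,0,0,0,-0.04,0,0,0,0,0,-0.08,0,0,0,0,0,-0.11,0,0,0,0,0,-0.13,0,0,0,0,0,-0.138,0,0,0,0,0,-0.142,0,0,0,0,0,-0.145,0,0,0,0,0,-0.146,0,0,0,0,0,-0.146,0,0,0])

```text
clock: 2.6
tcp_pos: [458.6, 100.5, 7.0]
tcp_rot: [0.98, -0.198, 0.0, -0.0]
force: [0.1, -0.0, -0.3]
grip_width: 0.998
finger_force: 0.0
```

```bash
python3 - <<'E'
from workcell import env,viewer
from h import *
print(env.state()["tcp_pos"],env.state()["q"])
s=viewer.snapshot("side"); crop(s,205,130,150,115,5,"g1")
E
```

```text
[458.58009571 100.49832351   7.02807073] [ 6.36627763e-01  2.96992002e-01 -6.98600148e-01  4.27431264e-05
 -5.74600894e-01  5.34616284e-01]
```

View pics/g1.png

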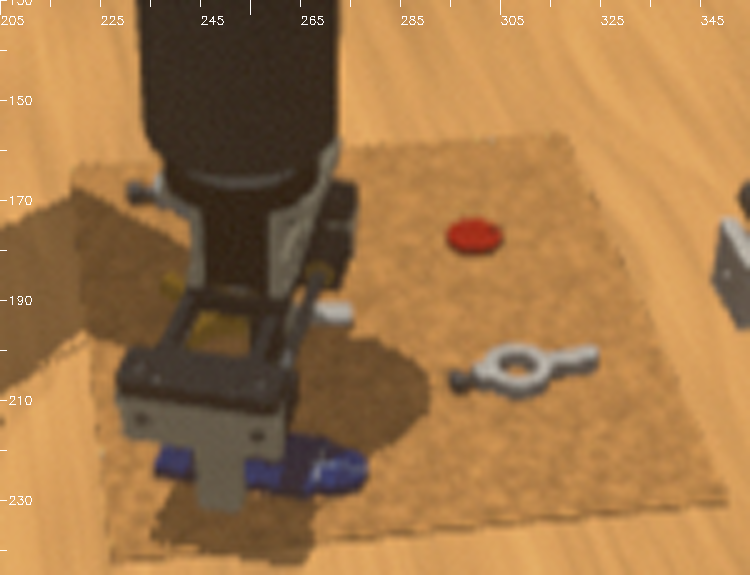

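The picture shows the open fingers astride the gauge (blue at about (258,466) px/5 in the crop), with the tool 13 mm short along and across it. A row that outruns the limit isn't carried into the next call, so I correct by the remainder.

step_arm(targets=[0.004,-0.01,0,0,0,0,0.009,-0.0215,0,0,0,0,0.009,-0.0215,-0.001,0,0,0,0.009,-0.0215,-0.0025,0,0,0,0.009,-0.0215,-0.0025,0,0,0,0.009,-0.0215,-0.0025,0,0,0,0.009,-0.0215,-0.0025,0,0,0,0.009,-0.0215,-0.0025,0,0,0,0.009,-0.0215,-0.0025,0,0,0,0.009,-0.0215,-0.0025,0,0,0])

```text
clock: 3.9
tcp_pos: [465.6, 83.2, 4.7]
tcp_rot: [0.98, -0.198, 0.0, -0.0]
force: [-0.1, -0.6, 0.3]
grip_width: 0.999
finger_force: 0.0
```

step_arm(targets=[0,0,0,0,0,0,0,0,0,0,0,0,0,0,0,0,0,0,0,0,0,0,0,0,0,0,0,0,0,0,0,0,0,0,0,0,0,0,0,0,0,0,0,0,0,0,0,0,0,0,0,0,0,0,0,0,0,0,0,0], hand=0.4, newtons=40)

```text
clock: 5.15
tcp_pos: [465.7, 83.3, 4.8]
tcp_rot: [0.98, -0.198, 0.0, -0.0]
force: [0.1, 0.6, -0.1]
grip_width: 0.495
finger_force: 40.0
```

step_arm(targets=[0,0,0.02,0,0,0,0,0,0.06,0,0,0.02,0.001,-0.03,0.09,0,0,0.06,0.003,-0.08,0.1,0,0,0.11,0.004,-0.14,0.1,0,0,0.17,0.005,-0.2,0.1,0,0,0.22,0.006,-0.26,0.1,0,0,0.27,0.007,-0.32,0.1,0,0,0.31,0.007,-0.37,0.1,0,0,0.331,0.007,-0.3925,0.1,0,0,0.331])

```text
clock: 6.4
tcp_pos: [470.3, -232.5, 84.1]
tcp_rot: [0.998, 0.059, -0.001, -0.0]
force: [0.3, 0.6, -2.2]
grip_width: 0.49
finger_force: 40.0
```

step_arm(targets=[0,0,0,0,0,0,0,0,-0.015,0,0,0,0,0,-0.04,0,0,0,0,0,-0.06,0,0,0,0,0,-0.07,0,0,0,0,0,-0.074,0,0,0,0,0,-0.075,0,0,0,0,0,-0.075,0,0,0,0,0,-0.075,0,0,0,0,0,-0.075,0,0,0])

```text
clock: 7.65
tcp_pos: [471.4, -230.8, 25.0]
tcp_rot: [0.998, 0.06, 0.0, 0.0]
force: [0.2, 1.3, -3.8]
grip_width: 0.494
finger_force: 40.0
```

```bash
python3 - <<'E'
from workcell import env,viewer
from h import *
print(env.state()["tcp_pos"],env.state()["q"])
s=viewer.snapshot("side"); crop(s,220,215,160,120,5,"g2")
E
```

```text
[ 471.35324048 -230.84982358   25.01618917] [-8.13270773e-02  3.39053178e-01 -5.60742200e-01 -2.01159774e-05
 -6.70443976e-01  1.77247159e+00]
```

View pics/g2.png

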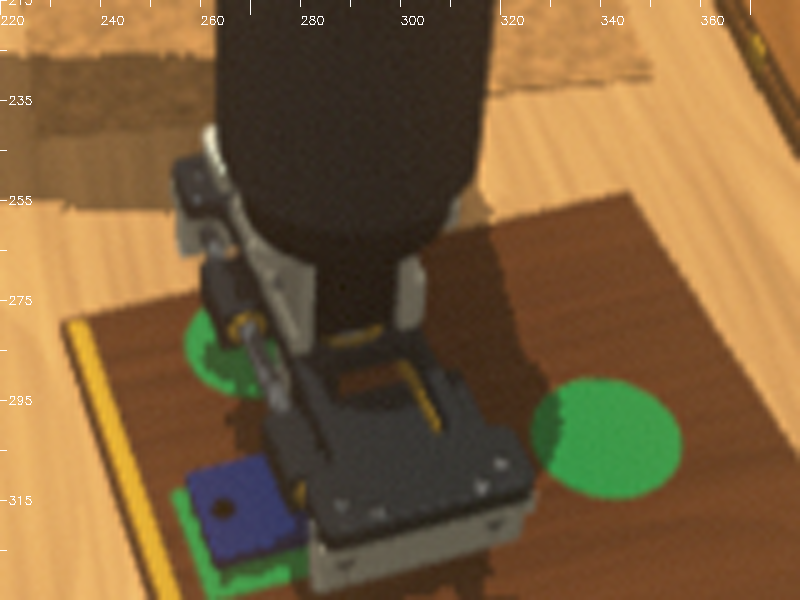

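The picture shows the gauge held level over the oblong pad, with the square end at (245,510) near the front strip. I lower the last 11 mm and release.

step_arm(targets=[0,0,-0.003,0,0,0,0,0,-0.006,0,0,0,0,0,-0.009,0,0,0,0,0,-0.011,0,0,0,0,0,-0.012,0,0,0,0,0,-0.013,0,0,0,0,0,-0.0135,0,0,0,0,0,-0.0135,0,0,0,0,0,-0.0135,0,0,0,0,0,-0.0135,0,0,0])

```text
clock: 8.95
tcp_pos: [471.2, -230.8, 14.0]
tcp_rot: [0.998, 0.06, 0.0, 0.0]
force: [0.5, -0.0, -2.8]
grip_width: 0.492
finger_force: 40.0
```

step_arm(targets=[0,0,0,0,0,0,0,0,0,0,0,0,0,0,0,0,0,0,0,0,0,0,0,0,0,0,0,0,0,0,0,0,0.02,0,0,0,0,0,0.06,0,0,0,0,0,0.11,0,0,0,0,0,0.13,0,0,0,0,0,0.13,0,0,0], hand=0.8)

```text
clock: 10.2
tcp_pos: [472.1, -230.9, 119.2]
tcp_rot: [0.998, 0.06, 0.002, 0.0]
force: [0.3, -0.5, -0.0]
grip_width: 0.802
finger_force: 0.0
```

step_arm(targets=[0,0.05,0,0,0,-0.01,0,0.115,0,0,0,-0.03,0,0.185,0,0,0,-0.05,0,0.255,0,0,0,-0.07,0,0.325,0,0,0,-0.09,0,0.395,0,0,0,-0.11,0,0.465,0,0,0,-0.13,0.002,0.535,0,0,0,-0.153,0.003,0.605,0,0,0,-0.153,0.003,0.66,0,0,0,-0.153], hand=1)

```text
clock: 11.45
tcp_pos: [472.9, 299.0, 116.5]
tcp_rot: [0.998, -0.059, -0.001, 0.001]
force: [0.6, -0.4, -0.8]
grip_width: 0.997
finger_force: 0.0
```

step_arm(targets=[0,0.03,0,0,0,0,0,0.053,-0.01,0,0,0,0,0.053,-0.05,0,0,0,0,0.053,-0.09,0,0,0,0,0.053,-0.11,0,0,0,0,0.053,-0.125,0,0,0,0,0.053,-0.13,0,0,0,0,0.053,-0.13,0,0,0,0,0.053,-0.13,0,0,0,0,0.053,-0.13,0,0,0])

```text
clock: 12.7
tcp_pos: [473.9, 340.0, 14.6]
tcp_rot: [0.998, -0.06, 0.0, -0.001]
force: [0.6, -0.1, 0.6]
grip_width: 1.0
finger_force: 0.0
```

step_arm(targets=[0,0,-0.003,0,0,0,0,0,-0.006,0,0,0,0,0,-0.009,0,0,0,0,0,-0.011,0,0,0,0,0,-0.011,0,0,0,0,0,-0.011,0,0,0,0,0,-0.011,0,0,0,0,0,-0.011,0,0,0,0,0,-0.011,0,0,0,0,0,-0.011,0,0,0])

```text
clock: 13.95
tcp_pos: [473.6, 339.6, 5.2]
tcp_rot: [0.998, -0.06, 0.0, -0.0]
force: [0.2, -0.1, 0.4]
grip_width: 0.998
finger_force: 0.0
```

step_arm(targets=[0,0,0,0,0,0,0,0,0,0,0,0,0,0,0,0,0,0,0,0,0,0,0,0,0,0,0,0,0,0,0,0,0,0,0,0,0,0,0,0,0,0,0,0,0,0,0,0,0,0,0,0,0,0,0,0,0,0,0,0], hand=0.5)

```text
clock: 15.2
tcp_pos: [473.7, 339.7, 5.2]
tcp_rot: [0.998, -0.06, 0.0, -0.0]
force: [0.1, 2.1, -0.8]
grip_width: 0.606
finger_force: 40.0
```

step_arm(targets=[0,0,0.03,0,0,0,0,-0.02,0.08,0,0,0.02,-0.002,-0.06,0.12,0,0,0.05,-0.004,-0.12,0.12,0,0,0.08,-0.006,-0.185,0.12,0,0,0.11,-0.008,-0.25,0.12,0,0,0.14,-0.01,-0.315,0.12,0,0,0.153,-0.012,-0.38,0.12,0,0,0.153,-0.014,-0.445,0.12,0,0,0.153,-0.016,-0.505,0.12,0,0,0.153])

```text
clock: 16.45
tcp_pos: [459.5, -66.3, 100.9]
tcp_rot: [0.998, 0.06, -0.001, -0.0]
force: [1.8, 0.4, -2.3]
grip_width: 0.607
finger_force: 40.0
```

step_arm(targets=[-0.001,-0.05,0,0,0,0,-0.001,-0.08,0,0,0,0,-0.001,-0.09,-0.01,0,0,0,-0.001,-0.09,-0.04,0,0,0,-0.001,-0.09,-0.07,0,0,0,-0.001,-0.09,-0.09,0,0,0,-0.001,-0.09,-0.1,0,0,0,-0.001,-0.09,-0.102,0,0,0,-0.001,-0.09,-0.102,0,0,0,-0.001,-0.09,-0.102,0,0,0])

```text
clock: 17.7
tcp_pos: [460.5, -136.3, 20.1]
tcp_rot: [0.998, 0.06, 0.001, -0.0]
force: [0.5, -0.1, -3.3]
grip_width: 0.607
finger_force: 40.0
```

step_arm(targets=[0,0,-0.002,0,0,0,0,0,-0.004,0,0,0,0,0,-0.006,0,0,0,0,0,-0.007,0,0,0,0,0,-0.007,0,0,0,0,0,-0.007,0,0,0,0,0,-0.007,0,0,0,0,0,-0.007,0,0,0,0,0,-0.007,0,0,0,0,0,-0.007,0,0,0])

```text
clock: 18.95
tcp_pos: [460.0, -136.4, 14.1]
tcp_rot: [0.998, 0.06, -0.0, 0.0]
force: [-2.7, 2.1, 4.9]
grip_width: 0.609
finger_force: 40.0
```

step_arm(targets=[0,0,0,0,0,0,0,0,0,0,0,0,0,0,0,0,0,0,0,0,0,0,0,0,0,0,0,0,0,0,0,0,0.02,0,0,0,0,0,0.06,0,0,0,0,0,0.11,0,0,0,0,0,0.13,0,0,0,0,0,0.13,0,0,0], hand=0.8)

```text
clock: 20.2
tcp_pos: [460.9, -136.3, 119.1]
tcp_rot: [0.998, 0.06, 0.002, -0.0]
force: [0.0, -0.3, -1.6]
grip_width: 0.802
finger_force: 0.0
```

step_arm(targets=[0.002,0.04,0,0,0,-0.02,0.005,0.1,0,0,0,-0.05,0.008,0.16,0,0,0,-0.08,0.01,0.22,0,0,0,-0.11,0.012,0.28,0,0,0,-0.14,0.015,0.34,0,0,0,-0.166,0.018,0.4,0,0,0,-0.166,0.019,0.425,0,0,0,-0.166,0.019,0.4325,0,0,0,-0.166,0.019,0.4325,0,0,0,-0.166], hand=0.8)

```text
clock: 21.45
tcp_pos: [474.8, 208.9, 117.3]
tcp_rot: [0.998, -0.07, -0.001, 0.0]
force: [-0.3, -0.8, -0.4]
grip_width: 0.802
finger_force: 0.0
```

step_arm(targets=[0,0,-0.02,0,0,0,0,0,-0.06,0,0,0,0,0,-0.095,0,0,0,0,0,-0.115,0,0,0,0,0,-0.128,0,0,0,0,0,-0.134,0,0,0,0,0,-0.139,0,0,0,0,0,-0.14,0,0,0,0,0,-0.14,0,0,0,0,0,-0.14,0,0,0])

```text
clock: 22.7
tcp_pos: [475.3, 209.8, 6.2]
tcp_rot: [0.998, -0.07, 0.0, -0.0]
force: [-0.1, 0.3, -0.7]
grip_width: 0.795
finger_force: 0.0
```

step_arm(targets=[0,0,0,0,0,0,0,0,0,0,0,0,0,0,0,0,0,0,0,0,0,0,0,0,0,0,0,0,0,0,0,0,0,0,0,0,0,0,0,0,0,0,0,0,0,0,0,0,0,0,0,0,0,0,0,0,0,0,0,0], hand=0.2)

```text
clock: 23.95
tcp_pos: [475.2, 209.6, 5.9]
tcp_rot: [0.998, -0.07, -0.0, 0.0]
force: [-0.6, 0.1, -0.4]
grip_width: 0.27
finger_force: 40.0
```

step_arm(targets=[0,0,0.02,0,0,0,0.005,-0.02,0.06,0,0,0.02,0.02,-0.06,0.1,0,0,0.05,0.035,-0.12,0.11,0,0,0.08,0.055,-0.185,0.11,0,0,0.11,0.075,-0.25,0.11,0,0,0.14,0.095,-0.315,0.11,0,0,0.166,0.115,-0.38,0.11,0,0,0.166,0.135,-0.445,0.11,0,0,0.166,0.145,-0.5,0.11,0,0,0.166])

```text
clock: 25.2
tcp_pos: [591.4, -192.4, 93.5]
tcp_rot: [0.998, 0.06, -0.0, -0.0]
force: [0.5, 0.5, -1.0]
grip_width: 0.267
finger_force: 40.0
```

step_arm(targets=[0.003,-0.02,0,0,0,0,0.005,-0.0315,-0.01,0,0,0,0.005,-0.0315,-0.03,0,0,0,0.005,-0.0315,-0.05,0,0,0,0.005,-0.0315,-0.07,0,0,0,0.005,-0.0315,-0.085,0,0,0,0.005,-0.0315,-0.09,0,0,0,0.005,-0.0315,-0.09,0,0,0,0.005,-0.0315,-0.09,0,0,0,0.005,-0.0315,-0.09,0,0,0])

```text
clock: 26.45
tcp_pos: [595.6, -215.7, 22.5]
tcp_rot: [0.998, 0.06, 0.001, 0.0]
force: [-0.0, -0.6, -1.9]
grip_width: 0.274
finger_force: 40.0
```

step_arm(targets=[0,0,-0.002,0,0,0,0,0,-0.005,0,0,0,0,0,-0.007,0,0,0,0,0,-0.009,0,0,0,0,0,-0.009,0,0,0,0,0,-0.009,0,0,0,0,0,-0.009,0,0,0,0,0,-0.009,0,0,0,0,0,-0.009,0,0,0,0,0,-0.009,0,0,0])

```text
clock: 27.7
tcp_pos: [595.2, -215.6, 15.0]
tcp_rot: [0.998, 0.06, 0.0, 0.0]
force: [-3.4, 1.0, 4.7]
grip_width: 0.267
finger_force: 40.0
```

step_arm(targets=[0,0,0,0,0,0,0,0,0,0,0,0,0,0,0,0,0,0,0,0,0,0,0,0,0,0,0,0,0,0,0,0,0.02,0,0,0,0,0,0.06,0,0,0,0,0,0.11,0,0,0,0,0,0.13,0,0,0,0,0,0.13,0,0,0], hand=0.7)

```text
clock: 28.95
tcp_pos: [596.1, -215.6, 120.8]
tcp_rot: [0.998, 0.06, 0.002, 0.0]
force: [-0.3, 0.6, -0.6]
grip_width: 0.697
finger_force: 0.0
```

step_arm(targets=[0.002,0.04,0,0,0,-0.02,0.005,0.1,0,0,0,-0.032,0.008,0.16,0,0,0,-0.032,0.012,0.22,0,0,0,-0.032,0.015,0.28,0,0,0,-0.032,0.018,0.34,0,0,0,-0.032,0.021,0.4,0,0,0,-0.032,0.0235,0.425,0,0,0,-0.032,0.0235,0.4345,0,0,0,-0.032,0.0235,0.4345,0,0,0,-0.032], hand=0.8)

```text
clock: 30.2
tcp_pos: [613.6, 131.4, 118.1]
tcp_rot: [0.999, 0.035, -0.001, 0.0]
force: [-0.2, -0.1, 0.5]
grip_width: 0.801
finger_force: 0.0
```

step_arm(targets=[0,0,-0.02,0,0,0,0,0,-0.06,0,0,0,0,0,-0.095,0,0,0,0,0,-0.115,0,0,0,0,0,-0.128,0,0,0,0,0,-0.134,0,0,0,0,0,-0.14,0,0,0,0,0,-0.142,0,0,0,0,0,-0.142,0,0,0,0,0,-0.142,0,0,0])

```text
clock: 31.45
tcp_pos: [614.2, 132.2, 5.5]
tcp_rot: [0.999, 0.035, 0.0, -0.0]
force: [0.3, -0.3, -1.0]
grip_width: 0.805
finger_force: 0.0
```

step_arm(targets=[0,0,0,0,0,0,0,0,0,0,0,0,0,0,0,0,0,0,0,0,0,0,0,0,0,0,0,0,0,0,0,0,0,0,0,0,0,0,0,0,0,0,0,0,0,0,0,0,0,0,0,0,0,0,0,0,0,0,0,0], hand=0.35)

```text
clock: 32.7
tcp_pos: [614.0, 132.0, 5.1]
tcp_rot: [0.999, 0.035, 0.0, 0.0]
force: [-0.4, 0.1, 0.9]
grip_width: 0.409
finger_force: 40.0
```

```bash
python3 - <<'E'
from workcell import env,viewer
from h import *
print(env.state()["grip_width"])
s=viewer.snapshot("side"); crop(s,255,150,120,80,6,"d1")
E
```

```text
0.40881482036385536
```

View pics/d1.png

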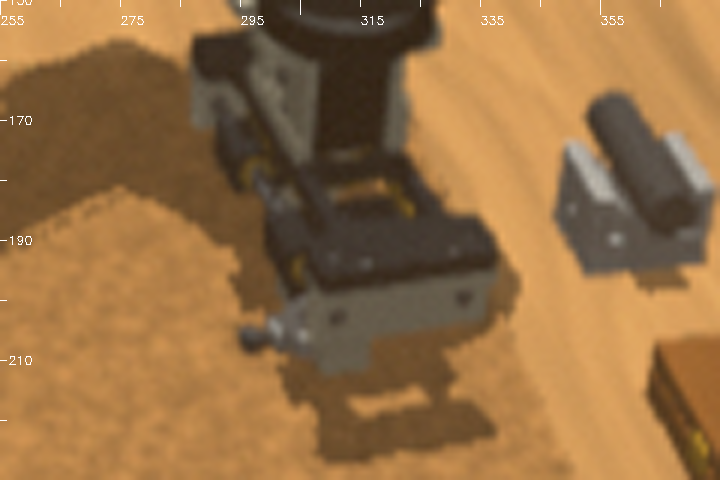

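The picture shows the screw tip at (295,206) px, unchanged from before, so the small dog is held at its ring. I place it on the right pad.

step_arm(targets=[0,0,0.02,0,0,0,-0.005,-0.02,0.06,0,0,0.01,-0.02,-0.07,0.1,0,0,0.02,-0.04,-0.13,0.12,0,0,0.0325,-0.06,-0.195,0.12,0,0,0.0325,-0.08,-0.26,0.12,0,0,0.0325,-0.1,-0.325,0.12,0,0,0.0325,-0.12,-0.39,0.12,0,0,0.0325,-0.14,-0.45,0.12,0,0,0.0325,-0.155,-0.51,0.12,0,0,0.0325])

```text
clock: 34.0
tcp_pos: [489.4, -277.6, 102.4]
tcp_rot: [0.998, 0.061, 0.001, 0.0]
force: [1.1, 0.4, -1.8]
grip_width: 0.406
finger_force: 40.0
```

step_arm(targets=[-0.005,-0.04,0,0,0,0,-0.009,-0.061,0,0,0,0,-0.009,-0.061,-0.02,0,0,0,-0.009,-0.061,-0.05,0,0,0,-0.009,-0.061,-0.08,0,0,0,-0.009,-0.061,-0.095,0,0,0,-0.009,-0.061,-0.102,0,0,0,-0.009,-0.061,-0.102,0,0,0,-0.009,-0.061,-0.102,0,0,0,-0.009,-0.061,-0.102,0,0,0])

```text
clock: 35.25
tcp_pos: [483.2, -324.9, 20.2]
tcp_rot: [0.998, 0.061, 0.001, 0.0]
force: [0.2, -1.2, -0.8]
grip_width: 0.409
finger_force: 40.0
```

step_arm(targets=[0,0,-0.002,0,0,0,0,0,-0.004,0,0,0,0,0,-0.006,0,0,0,0,0,-0.007,0,0,0,0,0,-0.007,0,0,0,0,0,-0.007,0,0,0,0,0,-0.007,0,0,0,0,0,-0.007,0,0,0,0,0,-0.007,0,0,0,0,0,-0.007,0,0,0])

```text
clock: 36.5
tcp_pos: [482.7, -324.8, 14.1]
tcp_rot: [0.998, 0.061, -0.0, -0.0]
force: [-2.9, 1.7, 5.6]
grip_width: 0.406
finger_force: 40.0
```

step_arm(targets=[0,0,0,0,0,0,0,0,0,0,0,0,0,0,0,0,0,0,0,0,0,0,0,0,0,0,0,0,0,0,0,0,0.02,0,0,0,0,0,0.06,0,0,0,0,0,0.11,0,0,0,0,0,0.13,0,0,0,0,0,0.13,0,0,0], hand=0.7)

```text
clock: 37.75
tcp_pos: [483.6, -325.0, 119.9]
tcp_rot: [0.998, 0.061, 0.002, 0.001]
force: [-0.1, -0.2, -0.1]
grip_width: 0.7
finger_force: 0.0
```

step_arm(targets=[0.01,0.04,0,0,0,0,0.025,0.105,0,0,0,0,0.04,0.17,0,0,0,0,0.056,0.235,0,0,0,0,0.071,0.3,0,0,0,0,0.087,0.365,0,0,0,0,0.102,0.43,0,0,0,0,0.118,0.495,0,0,0,0,0.133,0.56,0,0,0,0,0.149,0.625,0,0,0,0], hand=0.8)

```text
clock: 39.0
tcp_pos: [601.4, 176.6, 116.5]
tcp_rot: [0.998, 0.061, -0.001, 0.0]
force: [1.2, 0.4, -0.3]
grip_width: 0.799
finger_force: 0.0
```

step_arm(targets=[0.015,0.06,0,0,0,0,0.024,0.1,0,0,0,0,0.028,0.119,0,0,0,0,0.028,0.119,-0.03,0,0,0,0.028,0.119,-0.08,0,0,0,0.028,0.119,-0.11,0,0,0,0.028,0.119,-0.125,0,0,0,0.028,0.119,-0.13,0,0,0,0.028,0.119,-0.13,0,0,0,0.028,0.119,-0.13,0,0,0])

```text
clock: 40.25
tcp_pos: [625.0, 270.8, 15.1]
tcp_rot: [0.998, 0.061, 0.001, -0.0]
force: [0.3, -0.5, 1.4]
grip_width: 0.802
finger_force: 0.0
```

step_arm(targets=[0,0,-0.003,0,0,0,0,0,-0.006,0,0,0,0,0,-0.009,0,0,0,0,0,-0.012,0,0,0,0,0,-0.012,0,0,0,0,0,-0.012,0,0,0,0,0,-0.012,0,0,0,0,0,-0.012,0,0,0,0,0,-0.012,0,0,0,0,0,-0.012,0,0,0])

```text
clock: 41.5
tcp_pos: [624.4, 270.4, 4.4]
tcp_rot: [0.998, 0.061, 0.0, -0.0]
force: [0.3, 0.4, -0.3]
grip_width: 0.8
finger_force: 0.0
```

step_arm(targets=[0,0,0,0,0,0,0,0,0,0,0,0,0,0,0,0,0,0,0,0,0,0,0,0,0,0,0,0,0,0,0,0,0,0,0,0,0,0,0,0,0,0,0,0,0,0,0,0,0,0,0,0,0,0,0,0,0,0,0,0], hand=0.3, newtons=25)

```text
clock: 42.75
tcp_pos: [624.4, 270.4, 4.3]
tcp_rot: [0.998, 0.061, 0.0, 0.0]
force: [-0.1, -0.1, 0.3]
grip_width: 0.373
finger_force: 25.0
```

```bash
python3 - <<'E'
from workcell import env,viewer
from h import *
s=viewer.snapshot("top"); crop(s,305,158,110,100,6,"b1")
hsv=cv2.cvtColor(s["color"],cv2.COLOR_BGR2HSV);m=cv2.inRange(hsv,(110,80,40),(135,255,255));m[:150]=0;m[:,:305]=0
p=np.array([ray(s,u,v,20)[:2] for v,u in np.argwhere(m)],np.float32);print(len(p),p.mean(0),cv2.minAreaRect(p))
E
```

```text
341 [ 464.85727 -230.58481] ((470.43408203125, -230.12384033203125), (103.89997100830078, 39.575439453125), 6.66164493560791)
```

View pics/b1.png

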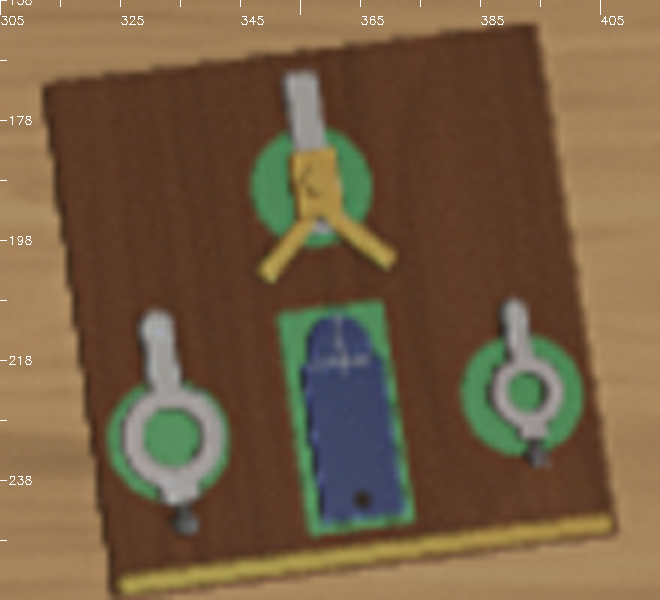

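The crop shows everything centred on its pads: gauge at (360,425), rings at (172,437) and (525,393), hub at (317,180), all aligned with the board. I carry the tally over.

step_arm(targets=[0,0,0.02,0,0,0,-0.005,-0.02,0.06,0,0,0,-0.02,-0.07,0.1,0,0,0,-0.04,-0.13,0.12,0,0,0,-0.06,-0.195,0.12,0,0,0,-0.08,-0.26,0.12,0,0,0,-0.1,-0.325,0.12,0,0,0,-0.12,-0.39,0.12,0,0,0,-0.14,-0.455,0.12,0,0,0,-0.16,-0.52,0.12,0,0,0])

```text
clock: 44.05
tcp_pos: [496.2, -147.1, 101.8]
tcp_rot: [0.998, 0.061, 0.001, 0.0]
force: [1.5, 0.1, -0.5]
grip_width: 0.369
finger_force: 25.0
```

step_arm(targets=[-0.015,-0.05,0,0,0,0,-0.028,-0.09,0,0,0,0,-0.032,-0.106,0,0,0,0,-0.032,-0.106,-0.03,0,0,0,-0.032,-0.106,-0.06,0,0,0,-0.032,-0.106,-0.08,0,0,0,-0.032,-0.106,-0.088,0,0,0,-0.032,-0.106,-0.09,0,0,0,-0.032,-0.106,-0.09,0,0,0,-0.032,-0.106,-0.09,0,0,0])

```text
clock: 45.3
tcp_pos: [471.3, -230.4, 29.0]
tcp_rot: [0.998, 0.061, 0.001, 0.0]
force: [-0.0, -0.3, -0.3]
grip_width: 0.37
finger_force: 25.0
```

step_arm(targets=[0,0,-0.002,0,0,0,0,0,-0.004,0,0,0,0,0,-0.006,0,0,0,0,0,-0.0075,0,0,0,0,0,-0.008,0,0,0,0,0,-0.008,0,0,0,0,0,-0.008,0,0,0,0,0,-0.008,0,0,0,0,0,-0.008,0,0,0,0,0,-0.008,0,0,0])

```text
clock: 46.55
tcp_pos: [470.8, -230.4, 21.9]
tcp_rot: [0.998, 0.061, 0.0, 0.0]
force: [-1.1, -0.9, 0.1]
grip_width: 0.375
finger_force: 25.0
```

step_arm(targets=[0,0,0,0,0,0,0,0,0,0,0,0,0,0,0,0,0,0,0,0,0,0,0,0,0,0,0,0,0,0,0,0,0.02,0,0,0,0,0,0.06,0,0,0,0,0,0.11,0,0,0,0,0,0.15,0,0,0,0,0,0.19,0,0,0], hand=0.6)

```text
clock: 47.8
tcp_pos: [470.6, -230.3, 175.2]
tcp_rot: [0.998, 0.061, 0.0, -0.0]
force: [1.0, -0.3, -0.4]
grip_width: 0.601
finger_force: 0.0
```

step_arm(targets=[0,0.04,0.02,0,0,0,0,0.1,0.02,0,0,0,0,0.16,0.02,0,0,0,0,0.22,0.02,0,0,0,0,0.28,0.02,0,0,0,0,0.34,0.02,0,0,0,0,0.4,0.02,0,0,0,0,0.43,0.02,0,0,0,0,0.43,0.02,0,0,0,0,0.43,0.02,0,0,0])

```text
clock: 49.05
tcp_pos: [470.6, 113.3, 189.8]
tcp_rot: [0.998, 0.061, -0.0, 0.0]
force: [0.2, -0.0, 1.8]
grip_width: 0.603
finger_force: 0.0
```

```bash
python3 - <<'E'
from workcell import env,viewer
from h import *
s=viewer.snapshot("side"); crop(s,220,230,200,150,4,"f_side")
s=viewer.snapshot("top"); crop(s,200,100,220,160,3,"f_top")
hsv=cv2.cvtColor(s["color"],cv2.COLOR_BGR2HSV);m=cv2.inRange(hsv,(0,150,60),(8,255,200));m[:150]=0
p=np.array([ray(s,u,v,26)[:2] for v,u in np.argwhere(m)]);print(len(p),p.mean(0),env.state()["dq"])
E
```

```text
70 [ 469.98531654 -229.86595391] [-0.00566092 -0.00069966 -0.00091034  0.00093071  0.00182826 -0.00163834]
```

View pics/f_side.png

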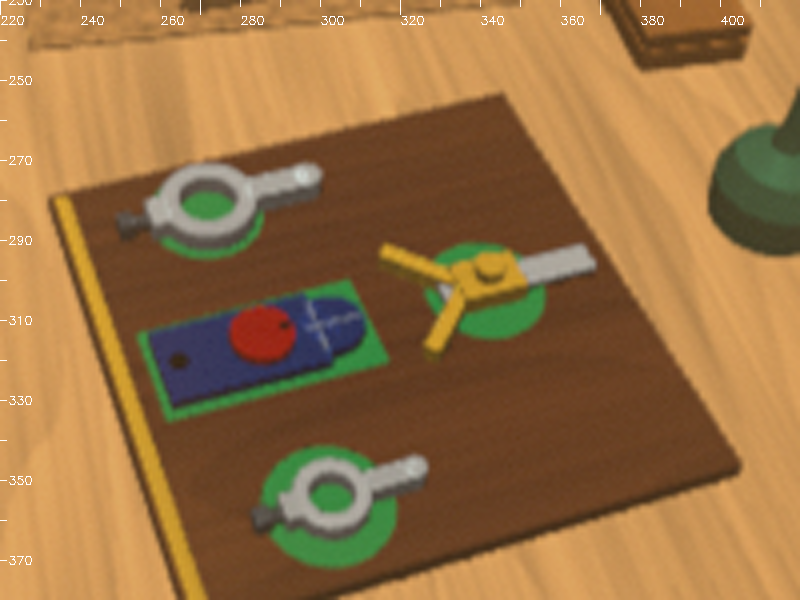

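View pics/f_top.png

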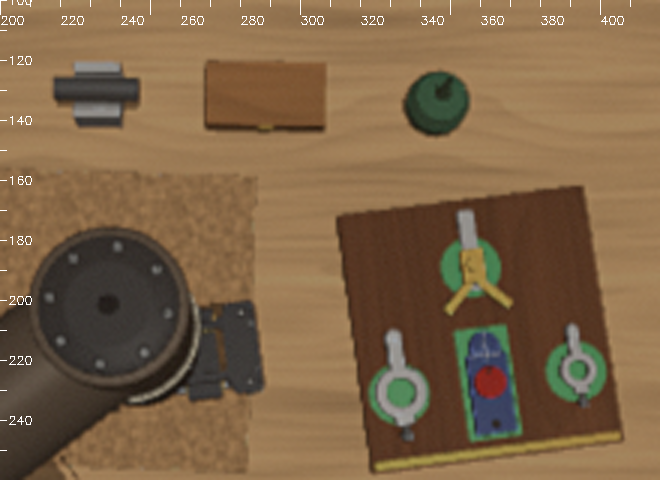

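Both views show every part flat and centred on its pad, facing the back. The tally is in the middle of the gauge, within about 1.5 mm, and the oil can, V-block and case haven't moved. The arm is clear, so I'm handing in.

```bash
python3 -c "
from workcell import env
print(env.close_job())"
```

```text
the job is handed in; nothing more can be done
None
```

The kit is laid out on the issue board and the job was handed in at about 49 s; the last pictures show every part flat, on its pad and facing the back, with the tally on the gauge, though no verdict came back.

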